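Put the kettle on the gas hob and light it

ROBOT

A 7-joint arm with a two-finger parallel gripper is mounted at the origin on a cart in front of the work surface, level with it; the furniture and walls round the work are solid. World frame = base frame: x ahead of the robot, y to its left, z up, the work surface at z = 0. Lengths are in m, angles in rad, forces in N, time in s.
With the tool pointing down it reaches from about 0.35 to 0.9 m from the base axis. Payload 7.2 kg.
Tool frame: the origin (TCP) lies midway between the tips of the shut fingers; the grasp point (between the pads) lies 19 mm behind it; z points along the fingers, y is the direction in which the jaws open and shut (so a half turn about z gives the same grasp; the last joint's range is limited). The gripper opens to 88 mm and grips with 3 to 60 N. Pads are 20 mm wide; open, the fingers measure 115 mm over their backs; the gripper's body (75 mm by 178 mm) begins 61 mm behind the grasp point.
Start: joints at [-1.407, 0.411, -0.013, 1.596, 0.006, 1.134, -0.082], TCP at [0.144, 0.608, 0.223] pointing down, gripper open.
Joint ranges: [-2.95, 2.95], [-0.29, 1.99], [-1.47, 1.44], [0.14, 2.54], [-1.03, 4.17], [0.13, 1.85], [-2.86, 2.86]. Speed limits (rad/s): [2.39, 2.39, 3.01, 3.01, 3.14, 3.14, 3.14].

INTERFACE

Orientations are given as a unit quaternion [w, x, y, z].
In Python, from plant import observe, optics, sign_off gives the robot as it stands. The module is installed in compiled form; this text tells all that it offers.
- The arm moves only by the tool jog_arm, never from a script. Its argument "deltas" is a list of rows, each a list of 3 entries, a list of its own where there are three numbers: the opening, from 0 (shut) to 1 (fully open), then the shift along the world's x, y, z in m, then the turn, a rotation vector about the world's x, y, z in degrees. In form: [[gripper, [tx, ty, tz], [wx, wy, wz]], ...]. A call has 1 to 10 rows; each row shifts and turns the commanded pose from where the row before left it; what a row does not reach is not made up. A row lasts 1/12 s, in which the tool goes at most 41.7 mm and 7.16 degrees, less where a joint would pass 70% of its speed; a pose out of reach is approached as far as the arm can. A call is refused whole if a number of a shift passes 0.0417 or a number of a turn 7.16, either way. A call with a gripper value outside its range is refused whole. The fingers move at their own pace and stop on an object; "force" is the grip in N (left out, the last holds). Time passes only in rows, so rows that do not move let the fingers close. It gives the time, the measured TCP pose, the force and the opening at its end, in the units of the state.
- observe(): the state, without advancing time (a new reading comes with each control period).
- optics.get_image(name): name is "scene" or "top" or "wrist"; returns (picture, depth): 480x640x3 uint8, red, green, blue; 480x640 float32, m along the optical axis (not along the pixel's ray), 0 where there is no reading.
- optics.camera_info(name): a dict with "mtx" (3x3 intrinsics, pixels), "R" (3x3) and "t" (3): a world point X has camera coordinates R X + t; the wrist camera has in their place "T_tool_cam" (4x4, takes a point from camera to tool coordinates, whose origin is the TCP and whose axes are the flange's). Camera axes: x right, y down, z forward; pixel columns grow to the right and rows downward; lengths in m; the calibration is good to about 2 mm. A picture is of the moment at which its call begins: read the wrist's pose just before it. camera_info takes no time and is no camera call.
- sign_off(): hands the job in, once; it reports no verdict.
Trained networks look in the newest picture that a camera, given by its name, has taken for a name from the list of things; names that differ only in an ending like _2 or _b are one class to them, and where a whole thing is asked for, a point or a joint stands for the part that bears it (a point fixed in the world has none). Each returns a list of dicts, best first, with "conf" (0 to 1); they miss things now and then, are a little off and sometimes report something else, mostly with a low value. They report only what shows in the picture. A call takes as long as a camera call. They do not tell look-alikes from the thing itself.
- optics.look_for(camera, query): "rect" ([left, top, width, height] in pixels, round what is visible of it).
- optics.pinpoint(camera, query): "at" ([column, row] in pixels: a listed point, or the origin of a listed thing).
The state is a dict: "t": time; "q": joint angles; "qvel": joint speeds; "joint_torque": joint torques, N m; "tcp_pos": TCP position; "orientation": TCP orientation; "force": force on the tool from outside, world axes, zero at the start; "ft_torque": the same for the moment, N m; "opening": opening from 0.0 (shut) to 1.0 (fully open).
Only numpy, scipy, OpenCV 4.12 (cv2) and the standard library are available. Lean on these libraries where they do the work, as an engineer would, in place of code of your own. Each camera call takes 0.05 s, during which the arm holds its last target.

TASK

Lift the blue stove kettle by its arched handle and stand it upright, centred on the hob's pan support. Only once it stands there and you have let go, light the burner: push the hob's spring knob in, turn it anticlockwise past its safety stop while it is pushed in, and leave it popped out again with its pointer on the large flame mark. Do not disturb the other things on the worktop.

Things in the scene. Friction and masses are not known exactly. Their poses are not given: they have to be found in the camera images.
- kettle_handle (a point): Centre of the wooden grip of the blue stove kettle (loose, 0.3-0.6 kg): level bar along this point's x, 70 mm long, 18 wide (y), 16 high, 150 mm straight above the base centre; z up. Steel arms run down from its ends; the lid knob's top is 51 mm below.
- kettle_base (a point): Centre of the underside of the same kettle, same axes as kettle_handle. Base 112 mm across; body round, 120 mm across, 78 mm high; short spout reaches 90 mm from the middle towards +x.
- burner (a point): Centre of the pan support (four dark steel bars over a round burner) at the height where the kettle's base rests, 73 mm over the worktop. The bars run from 22 to 80 mm off centre. The hob is a fixed grey box with steel top, 220 (x) by 360 (y) by 45 mm high. Axes are the hob's: x away from the robot, y left, z up. The knob lies 200 mm from here along -y.
- knob_grip (a point): On the vertical axis of the hob's black knob, at mid-height of its grip bar; turns and sinks with it. Bar along this point's x: 46 mm long, 14 wide (y). With the knob out, the bar's top is 13 mm above this point, the top of the round skirt (54 mm across) 14 mm below, the hob's top 29 mm below. White line on the +x half of the bar: pointer.
- knob_push (a joint): How far the knob is pushed in (straight down), m: 0 = fully out, 0.006 = fully in. Spring force 4 N at the start, 7 N fully in; it pops out by itself.
- knob_turn (a joint): rad, anticlockwise from above, 0 to 3.2. Off (white round mark, pointer to the hob's +x) is 0; starts within 0.12 of it. Large orange flame mark 1.31, small one 2.62. Safety stop at about 0.2 unless pushed in 4 mm or more; keep it in until about 0.9. The stop also blocks the way back. Light friction (0.03 N m); stays where left.
- mill: Bystander: wooden mill, 58 mm across, 170 mm high, standing at the back; origin at the centre of its underside.
- tin_low: Bystander: low tin, 86 mm across, 40 mm high, at the back; origin at the centre of its underside.
- mug: Bystander: dark green mug, 84 mm across, 94 mm high, with a handle, on the right; origin at its underside.
- timer: Bystander: white and black kitchen timer with a dial of its own, 65 mm across, 52 mm high, at the back; origin at the centre of its underside. It is not the hob's knob.
Not all that is in view belongs to the job. There is more than one size of the part that bears kettle_handle; the job needs the middle-sized.

How it is judged:
On the way, in this order (a step that is already met when the one before it is completed fails the run):
1. the kettle stands upright on the pan support, let go, with the knob still off (horizontal distance between kettle_base and burner below 0.02 m and z of kettle_base in the frame of burner below 0.005 m and angle between kettle_base's own z axis and vertical below 0.06 rad and contact force between the fingers and stove_kettle below 0.1 N and value of joint knob_turn below 0.35 rad), for 0.2 s.
2. the knob is pushed in before the safety stop (value of joint knob_push above 0.0035 m and value of joint knob_turn below 0.4 rad), for 0.05 s.
3. the knob is turned past the safety stop (value of joint knob_turn above 0.9 rad), for 0.05 s.
At the end, for the whole second after the job is handed in: The kettle stands at rest and upright (within 0.06 rad) on the pan support, within 20 mm of the burner's centre; the knob is popped out (pushed in less than 1.5 mm) with its pointer within 0.2 rad of the large flame mark (1.31 rad) (horizontal distance between kettle_base and burner below 0.02 m and z of kettle_base in the frame of burner between -0.005 and 0.005 m and angle between kettle_base's own z axis and vertical below 0.06 rad and linear speed of stove_kettle below 0.02 m/s and value of joint knob_turn between 1.11 and 1.51 rad and value of joint knob_push below 0.0015 m); the robot touches nothing.
It fails at once if the burner is lit with no kettle on it (value of joint knob_turn above 0.6 rad and horizontal distance between kettle_base and burner above 0.04 m).
It fails at once if the kettle is tipped by more than 0.5 rad (angle between kettle_base's own z axis and vertical above 0.5 rad).
It fails at once if the mill, tin, mug or timer is displaced by more than 30 mm (distance of any of mill, tin_low, mug, timer from where it was at the start of the episode above 0.03 m).
It also fails if it takes over 59 s, if anything falls off the work surface, if the arm or the gripper's body presses on something with over 40 N, if the wrist force passes 120 N, or if a joint passes its speed limit or range.

## Working session

There is one attempt and no reset: what is moved stays moved. The work goes in short steps, Python scripts to look and compute and a tool call to move; the robot and the scene stay as the last step left them, time stands still between calls to the robot, and variables do not carry over. Pictures are saved under pics/ and viewed, and the job is handed in when it is done.

Besides the shell and the picture viewer there is one more tool, called after "Request:" by a JSON object that holds its "method" and its "body", one argument or row to a line. jog_arm: Moves the arm, as the interface text tells. Its arguments: {"type":"object","properties":{"deltas":{"type":"array","items":{"type":"array"}},"force":{"type":"number"}},"required":["deltas"]}

```bash
mkdir -p pics; cat > h.py <<'E'
import numpy as np, cv2, json
from plant import observe, optics
def shot(cam,name):
    im,d=optics.get_image(cam); cv2.imwrite(f'pics/{name}.png',im[:,:,::-1]); np.save(f'pics/{name}.npy',d); return im,d
def world(cam,u,v,z):
    c=optics.camera_info(cam); K=np.array(c['mtx'])
    p=np.array([(u-K[0,2])/K[0,0]*z,(v-K[1,2])/K[1,1]*z,z])
    return np.array(c['R']).T@(p-np.array(c['t']))
def atheight(cam,u,v,h):
    a=world(cam,u,v,0.0);b=world(cam,u,v,1.0); return a+(b-a)*(h-a[2])/(b[2]-a[2])
E
python3 - <<'E'
from h import *
for c in ['scene','top']:
    im,d=shot(c,c+'0')
    for q in ['kettle_handle','kettle_base','burner','knob_grip','mug','timer','mill','tin_low']:
        for r in optics.pinpoint(c,q)[:4]:
            if r['conf']>.2:
                u,v=r['at']; z=d[int(v),int(u)] if 0<=v<480 and 0<=u<640 else 0
                print(c,q,round(r['conf'],2),np.round(r['at']),np.round(world(c,u,v,z),3))
s=observe();print(s['t'],s['tcp_pos'],s['orientation'],s['opening'])
E
```

```text
scene kettle_handle 0.74 [354. 350.] [ 0.381 -0.669  0.2  ]
scene kettle_handle 0.6 [248. 278.] [ 0.335 -0.238  0.11 ]
scene kettle_handle 0.59 [313. 247.] [ 0.499 -0.249  0.156]
scene kettle_base 0.55 [252. 316.] [ 0.324 -0.273  0.026]
scene burner 0.79 [240. 200.] [0.497 0.387 0.041]
scene knob_grip 0.77 [251. 224.] [0.454 0.118 0.071]
scene knob_grip 0.62 [402. 297.] [ 0.696 -0.356  0.011]
scene mug 0.75 [386. 356.] [ 0.431 -0.687  0.182]
scene timer 0.64 [372. 257.] [ 0.73  -0.144  0.014]
scene mill 0.77 [405. 296.] [ 0.705 -0.353  0.013]
scene tin_low 0.86 [393. 269.] [ 0.732 -0.256  0.032]
top kettle_handle 0.92 [488. 310.] [ 0.382 -0.655  0.2  ]
top kettle_handle 0.74 [313. 304.] [ 0.33  -0.234  0.111]
top kettle_handle 0.64 [333. 246.] [ 0.491 -0.241  0.157]
top kettle_base 0.91 [313. 324.] [ 0.311 -0.239  0.048]
top burner 0.89 [146. 223.] [0.489 0.332 0.057]
top knob_grip 0.59 [208. 247.] [0.459 0.119 0.058]
top mug 0.86 [429. 286.] [ 0.496 -0.508  0.076]
top timer 0.6 [429. 285.] [ 0.498 -0.509  0.081]
top timer 0.54 [311. 204.] [ 0.721 -0.105  0.034]
top mill 0.84 [376. 230.] [ 0.688 -0.322  0.02 ]
top tin_low 0.69 [350. 209.] [ 0.734 -0.225  0.034]
top tin_low 0.62 [205. 245.] [0.449 0.121 0.08 ]
0.9 [0.14355699 0.60828871 0.22265432] [-4.50856745e-07  1.15582214e-01  9.93297917e-01  1.03535743e-05] 0.9991971437508692
```

View pics/scene0.png

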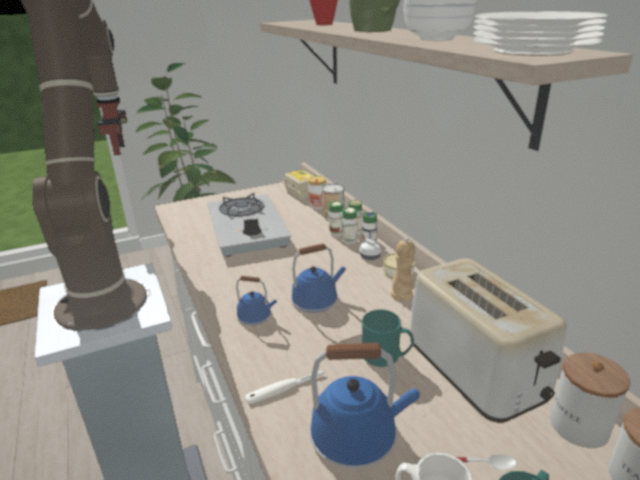

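View pics/top0.png

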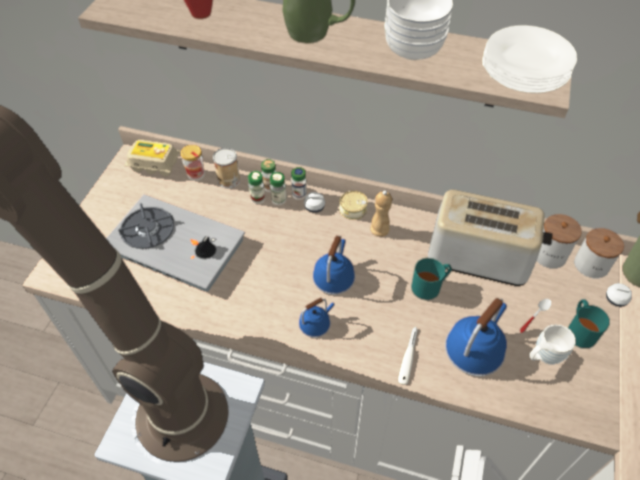

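```bash
cat > cloud.py <<'E'
from h import *
def cloud(cam,d):
    c=optics.camera_info(cam); K=np.array(c['mtx']); v,u=np.mgrid[0:480,0:640]
    P=np.stack([(u-K[0,2])/K[0,0]*d,(v-K[1,2])/K[1,1]*d,d],-1)
    return (P-np.array(c['t']))@np.array(c['R'])
E
python3 - <<'E'
from cloud import *
for cam in ['top','scene']:
    d=np.load(f'pics/{cam}0.npy'); im=cv2.imread(f'pics/{cam}0.png'); P=cloud(cam,d)
    def sel(c,r,z0,z1): return (np.hypot(P[...,0]-c[0],P[...,1]-c[1])<r)&(P[...,2]>z0)&(P[...,2]<z1)&(d>0)
    hsv=cv2.cvtColor(im,cv2.COLOR_BGR2HSV)
    brown=(im[...,2]>im[...,0].astype(int)+15)
    m=sel((.49,-.24),.07,.135,.175)&brown; Q=P[m]; print(cam,len(Q),'handle',Q.min(0),Q.max(0),Q.mean(0))
    w,V=np.linalg.eigh(np.cov((Q[:,:2]).T)); a=V[:,1]; print('axis deg',np.degrees(np.arctan2(a[1],a[0])),'ext',np.ptp((Q[:,:2]@a)), 'midpoint',Q[:,:2].mean(0)+a*((((Q[:,:2]-Q[:,:2].mean(0))@a).min()+((Q[:,:2]-Q[:,:2].mean(0))@a).max())/2))
    # body
    blue=(im[...,0]>im[...,2].astype(int)+40)
    m=sel((.49,-.24),.12,.005,.1)&blue; Q=P[m]; print('blue',Q.min(0),Q.max(0))
    # hob top points
    m=sel((.46,.25),.3,.038,.052); Q=P[m][:,:2].astype(np.float32); print('hob',len(Q),cv2.minAreaRect(Q))
    m=sel((.46,.13),.06,.062,.11); Q=P[m]; print('knob',len(Q),Q.min(0),Q.max(0),cv2.minAreaRect(Q[:,:2].astype(np.float32)))
    m=sel((.49,.33),.12,.062,.09); Q=P[m]; print('bars',len(Q),Q.min(0),Q.max(0),Q.mean(0))
t=cv2.imread('pics/top0.png')
a=cv2.resize(t[190:350,270:470],None,fx=2,fy=2.5); a=cv2.resize(t[200:340,280:400],(480,560),interpolation=3)
b=cv2.resize(t[190:300,90:260],(0,0),fx=4.5,fy=4.5,interpolation=3)
cv2.imwrite('pics/ck.png',a);cv2.imwrite('pics/ch.png',b)
E
```

```text
top 134 handle [ 0.46267566 -0.25193495  0.14345439] [ 0.54031914 -0.23282933  0.16538031] [ 0.49508126 -0.24240129  0.15621025]
axis deg 177.39553824028297 ext 0.0775842172717155 midpoint [ 0.50164395 -0.24269981]
blue [ 0.3727275  -0.29961106  0.0091872 ] [ 0.57765242 -0.18474005  0.09426528]
hob 6307 ((0.5525818467140198, 0.23698711395263672), (0.38698679208755493, 0.4004245102405548), 84.14361572265625)
knob 151 [0.42465625 0.10372186 0.06203045] [0.47583125 0.15145574 0.09587213] ((0.4485185146331787, 0.12754732370376587), (0.04435170814394951, 0.04551082104444504), 28.927404403686523)
bars 262 [0.41698277 0.26192349 0.06208961] [0.54605014 0.39088178 0.08052021] [0.47879704 0.32545771 0.06966678]
scene 213 handle [ 0.44692385 -0.25802944  0.13748375] [ 0.53597293 -0.23492642  0.15760614] [ 0.49556231 -0.2491314   0.15101844]
axis deg 177.33955636445464 ext 0.08915916964182236 midpoint [ 0.49140685 -0.24893831]
blue [ 0.37390496 -0.30529938  0.01312569] [ 0.57945585 -0.22302459  0.09442258]
hob 2797 ((0.5559214949607849, 0.23546883463859558), (0.39742332696914673, 0.39312562346458435), 82.1728515625)
knob 119 [0.42940961 0.11348995 0.06203342] [0.47791361 0.13825346 0.08685819] ((0.45307600498199463, 0.12431489676237106), (0.023806558921933174, 0.04642938822507858), 73.819580078125)
bars 127 [0.41634473 0.25740327 0.06217217] [0.54167742 0.38826639 0.07288457] [0.47821502 0.31954597 0.06745154]
```

View pics/ck.png

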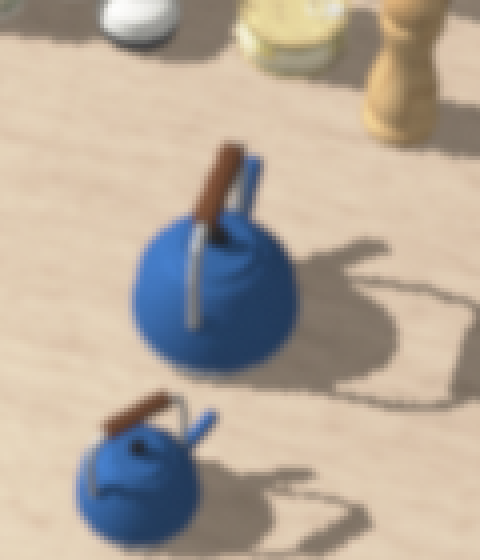

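View pics/ch.png

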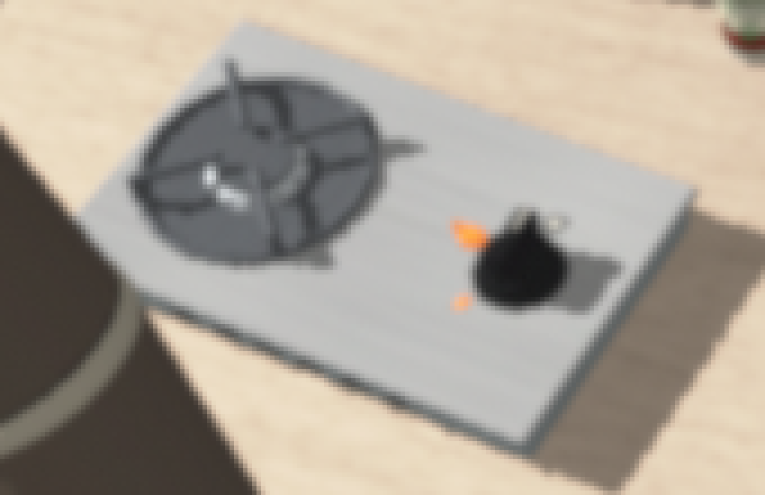

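The three kettles in the top view:
- Large one at (488,310), handle z 0.20.
- Middle one at (333,246), handle z 0.157.
- Small one at (313,304), handle z 0.11.

The task needs the one with its grip 150 mm above the base, so it is the middle kettle. The crop confirms its grip runs roughly along x with the spout to +x. I'll swing over the hob first to look with the wrist camera.

Request:
{"method": "jog_arm", "body": {
  "deltas": [
    [1,[0.03,-0.025,0.012],[0,0,-6.8]],
    [1,[0.03,-0.025,0.012],[0,0,-6.8]],
    [1,[0.03,-0.025,0.012],[0,0,-6.8]],
    [1,[0.03,-0.025,0.012],[0,0,-6.8]],
    [1,[0.03,-0.025,0.012],[0,0,-6.8]],
    [1,[0.03,-0.025,0.012],[0,0,-6.8]],
    [1,[0.03,-0.025,0.012],[0,0,-6.8]],
    [1,[0.03,-0.025,0.012],[0,0,-6.8]],
    [1,[0.03,-0.025,0.012],[0,0,-6.8]],
    [1,[0.03,-0.025,0.012],[0,0,-6.8]]
  ]
}}

```text
t: 1.73
tcp_pos: [0.4448, 0.3568, 0.3437]
orientation: [-0.0, 0.653, 0.757, 0.0]
force: [0.2, -0.3, 0.8]
opening: 1.004
```

```bash
cat > w.py <<'E'
from h import *
from scipy.spatial.transform import Rotation as Ro
def wshot(name):
    s=observe(); im,d=shot('wrist',name)
    c=optics.camera_info('wrist'); T=np.array(c['T_tool_cam']); K=np.array(c['mtx'])
    W=np.eye(4); q=s['orientation']; W[:3,:3]=Ro.from_quat([q[1],q[2],q[3],q[0]]).as_matrix(); W[:3,3]=s['tcp_pos']
    M=W@T; np.save(f'pics/{name}_M.npy',M)
    v,u=np.mgrid[0:480,0:640]
    P=np.stack([(u-K[0,2])/K[0,0]*d,(v-K[1,2])/K[1,1]*d,d],-1)@M[:3,:3].T+M[:3,3]
    ty=W[:3,1]; print('t',s['t'],'tcp',np.round(s['tcp_pos'],4),'yaw_y',np.degrees(np.arctan2(ty[1],ty[0])),'tilt',W[2,2],'open',s['opening'],'F',np.round(s['force'],2))
    print('q',np.round(s['q'],2),'cam at',np.round(M[:3,3],3))
    return im,d,P,M,K
def ray(M,K,u,v,h):
    r=M[:3,:3]@np.array([(u-K[0,2])/K[0,0],(v-K[1,2])/K[1,1],1]); o=M[:3,3]; return o+r*(h-o[2])/r[2]
E
python3 - <<'E'
from w import *
im,d,P,M,K=wshot('w1'); print(np.round(M,3))
for q,h in [('burner',.073),('knob_grip',.074)]:
    for r in optics.pinpoint('wrist',q)[:3]: print(q,r['conf'],np.round(r['at']),np.round(ray(M,K,*r['at'],h),4))
E
```

```text
t 1.7333 tcp [0.4448 0.3568 0.3437] yaw_y 8.391899423674333 tilt -0.9999996315651664 open 1.003860557128163 F [ 0.23 -0.31  0.77]
q [-1.05  0.24  0.37  1.57 -0.09  1.34 -0.53] cam at [0.435 0.427 0.506]
[[ 0.989  0.141  0.038  0.435]
 [ 0.146 -0.956 -0.256  0.427]
 [ 0.     0.258 -0.966  0.506]
 [ 0.     0.     0.     1.   ]]
burner 0.73 [340. 227.] [0.4814 0.3257 0.073 ]
```

View pics/w1.png

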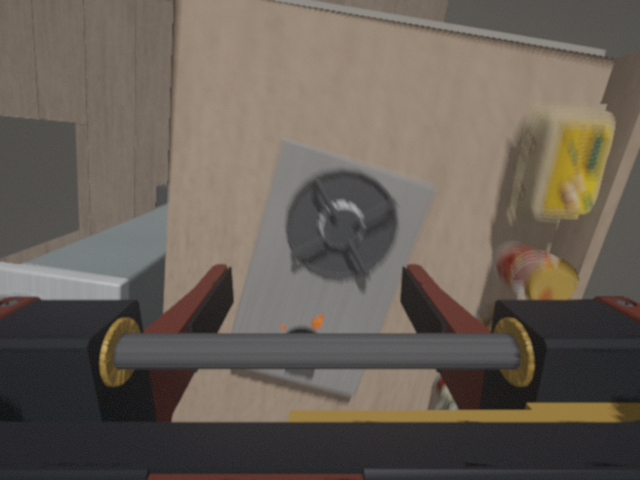

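Request:
{"method": "jog_arm", "body": {
  "deltas": [
    [1,[0.003,-0.04,0],[0,0,-6.7]],
    [1,[0.003,-0.04,0],[0,0,-6.7]],
    [1,[0.003,-0.04,0],[0,0,-6.7]],
    [1,[0.003,-0.04,0],[0,0,-6.7]],
    [1,[0.003,-0.04,0],[0,0,-6.7]],
    [1,[0.003,-0.04,0],[0,0,-6.7]],
    [1,[0.003,-0.04,0],[0,0,-6.7]],
    [1,[0.003,-0.04,0],[0,0,-6.7]],
    [1,[0.003,-0.04,0],[0,0,-6.7]],
    [1,[0.003,-0.04,0],[0,0,-6.7]]
  ]
}}

```text
t: 2.72
tcp_pos: [0.4731, -0.0421, 0.3426]
orientation: [-0.0, 0.962, 0.272, 0.0]
force: [2.2, 0.1, -0.3]
opening: 1.003
```

Request:
{"method": "jog_arm", "body": {
  "deltas": [
    [1,[0.003,-0.04,-0.01],[0,0,-6.7]],
    [1,[0.003,-0.04,-0.01],[0,0,-6.7]],
    [1,[0.003,-0.04,-0.01],[0,0,-6.7]],
    [1,[0.003,-0.04,-0.01],[0,0,-6.7]],
    [1,[0.003,-0.04,-0.01],[0,0,-6.7]],
    [1,[0,0,0],[0,0,0]]
  ]
}}

```text
t: 3.22
tcp_pos: [0.4866, -0.2478, 0.2906]
orientation: [0.002, 1.0, -0.022, -0.002]
force: [-1.2, -0.8, 0.3]
opening: 0.999
```

```bash
python3 - <<'E'
from w import *
im,d,P,M,K=wshot('w2')
for q,h in [('kettle_handle',.15),('kettle_base',0)]:
    for r in optics.pinpoint('wrist',q)[:3]: print(q,r['conf'],np.round(r['at']),np.round(ray(M,K,*r['at'],h),4))
m=(P[...,2]>.14)&(P[...,2]<.175)&(np.hypot(P[...,0]-.495,P[...,1]+.243)<.06)&(d>0)&(im[...,0]>im[...,2].astype(int)+12)
Q=P[m]; print(len(Q)); r=cv2.minAreaRect((Q[:,:2]*1000).astype(np.float32)); print(r,np.median(Q[:,2]))
E
```

```text
t 3.2167 tcp [ 0.4866 -0.2478  0.2906] yaw_y -92.51335249368394 tilt -0.9999878199695978 open 0.9988544266320807 F [-1.23 -0.8   0.27]
q [-0.36  0.3   0.95  1.74 -0.25  1.24 -0.96] cam at [ 0.559 -0.251  0.452]
kettle_handle 0.65 [308. 210.] [ 0.4994 -0.2412  0.15  ]
kettle_handle 0.63 [310. 336.] [ 0.3686 -0.2363  0.15  ]
1346
((493.3742370605469, -242.8760528564453), (17.717844009399414, 81.63638305664062), 87.85514068603516) 0.15750021940080766
```

View pics/w2.png

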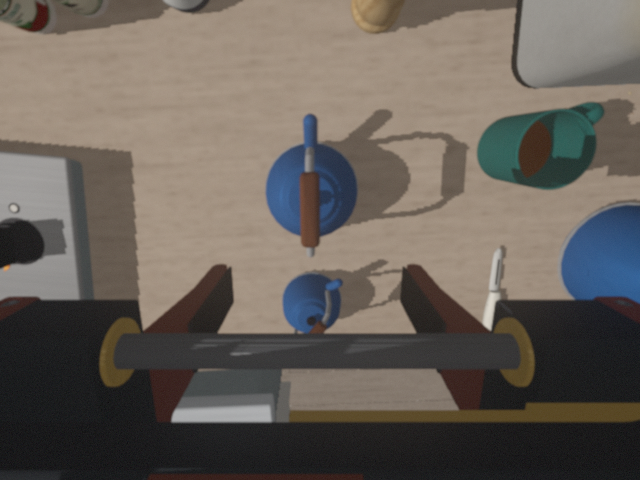

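The middle kettle's grip is at pixel (310,210), clear of the neighbours, with centre ≈ (0.496, −0.242) and axis −2°. I'll descend and grip.

Request:
{"method": "jog_arm", "body": {
  "deltas": [
    [1,[0.002,0.001,-0.02],[0,0,0]],
    [1,[0.002,0.001,-0.02],[0,0,0]],
    [1,[0.002,0.001,-0.02],[0,0,0]],
    [1,[0.002,0.001,-0.02],[0,0,0]],
    [1,[0.001,0.001,-0.02],[0,0,0]],
    [1,[0,0,-0.02],[0,0,0]],
    [1,[0,0,-0.02],[0,0,0]],
    [1,[0,0,-0.015],[0,0,0]],
    [1,[0,0,-0.005],[0,0,0]],
    [1,[0,0,0],[0,0,0]]
  ],
  "force": 35
}}

```text
t: 4.2
tcp_pos: [0.4978, -0.2342, 0.1319]
orientation: [-0.001, 1.0, -0.013, -0.001]
force: [-1.3, 0.3, 0.4]
opening: 1.001
```

Request:
{"method": "jog_arm", "body": {
  "deltas": [
    [0,[0,0,0],[0,0,0]],
    [0,[0,0,0],[0,0,0]],
    [0,[0,0,0],[0,0,0]],
    [0,[0,0,0],[0,0,0]],
    [0,[0,0,0],[0,0,0]],
    [0,[0,0,0],[0,0,0]]
  ],
  "force": 35
}}

```text
t: 4.7
tcp_pos: [0.4977, -0.2368, 0.133]
orientation: [-0.0, 1.0, -0.016, 0.0]
force: [-1.4, -0.1, -0.2]
opening: 0.586
```

Request:
{"method": "jog_arm", "body": {
  "deltas": [
    [0,[0,-0.003,0],[0,0,0]],
    [0,[0,-0.002,0],[0,0,0]],
    [0,[0,0,0],[0,0,0]],
    [0,[0,0,0],[0,0,0]],
    [0,[0,0,0],[0,0,0]],
    [0,[0,0,0],[0,0,0]],
    [0,[0,0,0],[0,0,0]]
  ]
}}

```text
t: 5.28
tcp_pos: [0.4975, -0.2419, 0.1326]
orientation: [0.0, 1.0, -0.016, -0.0]
force: [0.2, -1.2, -1.6]
opening: 0.197
```

Request:
{"method": "jog_arm", "body": {
  "deltas": [
    [0,[0,0,0],[0,0,0]],
    [0,[0,0,0],[0,0,0]],
    [0,[0,0,0.01],[0,0,0]],
    [0,[0,0,0.015],[0,0,0]],
    [0,[0,0,0.02],[0,0,0]],
    [0,[0,0,0.02],[0,0,0]],
    [0,[0,0,0.02],[0,0,0]],
    [0,[0,0,0.015],[0,0,0]],
    [0,[0,0,0.01],[0,0,0]]
  ]
}}

```text
t: 6.03
tcp_pos: [0.4976, -0.2416, 0.2444]
orientation: [-0.0, 1.0, -0.016, 0.0]
force: [-0.1, 1.0, -5.1]
opening: 0.201
```

```bash
python3 - <<'E'
from w import *
im,d,P,M,K=wshot('w3'); shot('scene','scene3')
E
```

```text
t 6.0333 tcp [ 0.4976 -0.2416  0.2444] yaw_y -91.78244420967603 tilt -0.9999994599582058 open 0.20084704246774235 F [-0.07  0.99 -5.1 ]
q [-0.34  0.36  0.92  1.79 -0.31  1.15 -0.92] cam at [ 0.569 -0.244  0.407]
```

View pics/w3.png

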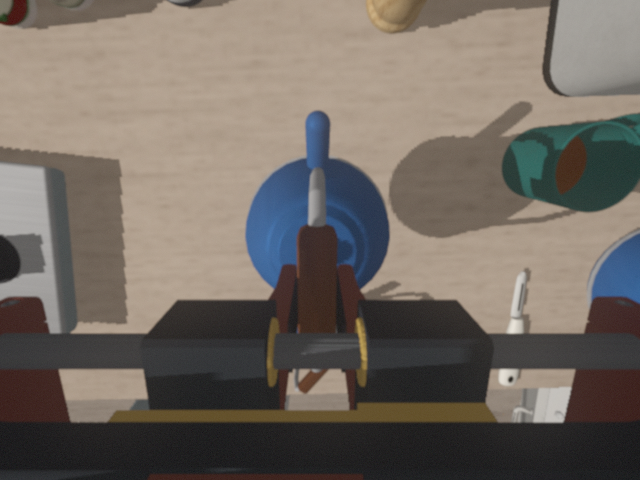

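View pics/scene3.png

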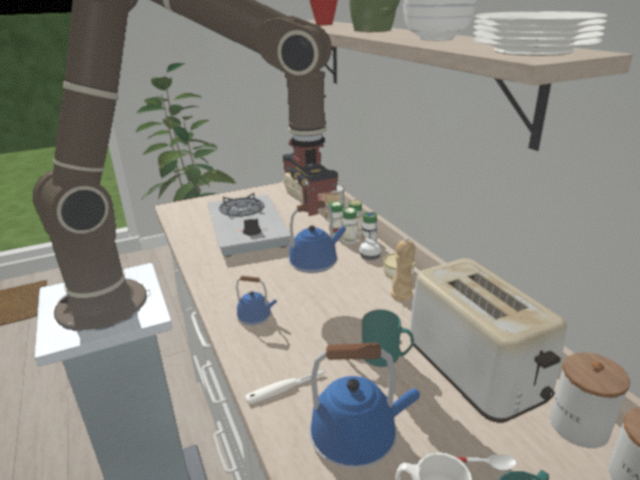

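Kettle held level (opening 0.20, load ≈5 N), base about 0.11 m up. Carrying it to the burner.

Request:
{"method": "jog_arm", "body": {
  "deltas": [
    [0,[0,0.01,0.005],[0,0,0]],
    [0,[0,0.02,0.005],[0,0,0]],
    [0,[-0.001,0.03,0.005],[0,0,0]],
    [0,[-0.001,0.03,0],[0,0,0]],
    [0,[-0.001,0.03,0],[0,0,0]],
    [0,[-0.001,0.03,0],[0,0,0]],
    [0,[-0.001,0.03,0],[0,0,0]],
    [0,[-0.001,0.03,0],[0,0,0]],
    [0,[-0.001,0.03,0],[0,0,0]],
    [0,[-0.001,0.03,0],[0,0,0]]
  ]
}}

```text
t: 6.97
tcp_pos: [0.4884, 0.0299, 0.2567]
orientation: [0.0, 1.0, -0.015, -0.001]
force: [0.5, 0.7, -4.9]
opening: 0.202
```

Request:
{"method": "jog_arm", "body": {
  "deltas": [
    [0,[-0.001,0.03,0],[0,0,0]],
    [0,[-0.001,0.03,0],[0,0,0]],
    [0,[-0.001,0.03,0],[0,0,0]],
    [0,[-0.001,0.03,0],[0,0,0]],
    [0,[-0.001,0.03,0],[0,0,0]],
    [0,[-0.001,0.03,0],[0,0,0]],
    [0,[0,0.03,0],[0,0,0]],
    [0,[0,0.03,0],[0,0,0]],
    [0,[0,0.03,0],[0,0,0]],
    [0,[0,0.02,0],[0,0,0]]
  ]
}}

```text
t: 7.8
tcp_pos: [0.4819, 0.3217, 0.2559]
orientation: [0.0, 1.0, -0.014, -0.001]
force: [0.6, -0.1, -5.0]
opening: 0.205
```

Request:
{"method": "jog_arm", "body": {
  "deltas": [
    [0,[0,0.007,0],[0,0,0]],
    [0,[0,0,0],[0,0,0]],
    [0,[0,0,0],[0,0,0]]
  ]
}}

```text
t: 8.05
tcp_pos: [0.4833, 0.3241, 0.2566]
orientation: [0.001, 1.0, -0.016, -0.001]
force: [-0.0, -0.1, -5.0]
opening: 0.203
```

```bash
python3 - <<'E'
from w import *
from cloud import cloud
im,d,P,M,K=wshot('w4'); shot('scene','scene4')
im,d=shot('top','top4'); P=cloud('top',d)
m=(im[...,2]>im[...,0].astype(int)+40)&(P[...,2]>.09)&(P[...,2]<.22)&(np.hypot(P[...,0]-.48,P[...,1]-.33)<.12); print(m.sum(),P[m].min(0),P[m].max(0))
for q in ['kettle_handle','kettle_base']:
    for r in optics.pinpoint('top',q)[:4]: print(q,r['conf'],np.round(r['at']),atheight('top',*r['at'],.277 if 'h' in q[-6:] else .127))
E
```

```text
t 8.05 tcp [0.4833 0.3241 0.2566] yaw_y -91.79930653490429 tilt -0.9999965330117035 open 0.2026238560881649 F [-0.02 -0.07 -5.04]
q [-1.22  0.36  0.73  1.69 -0.26  1.18 -2.03] cam at [0.555 0.322 0.419]
1277 [0.42210399 0.26272185 0.13512747] [0.57163337 0.36911682 0.21991331]
kettle_handle 0.68 [490. 310.] [ 0.33394881 -0.64855367  0.277     ]
kettle_handle 0.65 [125. 176.] [0.47027944 0.32786884 0.277     ]
kettle_handle 0.43 [379. 232.] [ 0.47811402 -0.36027499  0.277     ]
kettle_base 0.82 [142. 212.] [0.47506011 0.31769834 0.127     ]
kettle_base 0.73 [348. 210.] [ 0.65121174 -0.24042303  0.127     ]
```

View pics/w4.png

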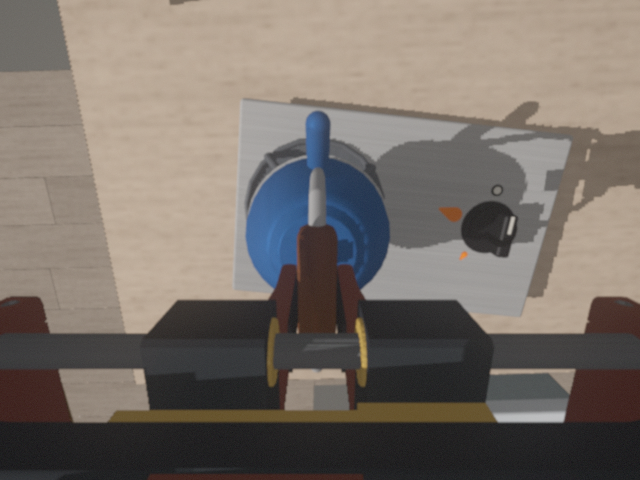

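View pics/scene4.png

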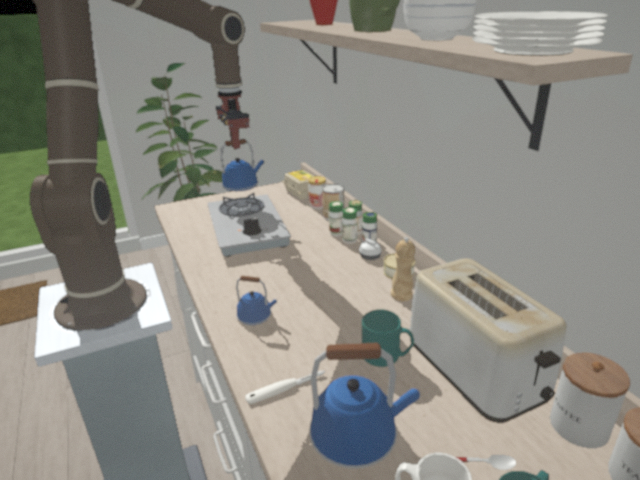

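Request:
{"method": "jog_arm", "body": {
  "deltas": [
    [0,[0,0.001,-0.01],[0,0,0]],
    [0,[-0.001,0,-0.012],[0,0,0]],
    [0,[0,0,-0.012],[0,0,0]],
    [0,[0,0,-0.006],[0,0,0]],
    [0,[0,0,-0.004],[0,0,0]],
    [0,[0,0,-0.003],[0,0,0]],
    [0,[0,0,-0.002],[0,0,0]],
    [0,[0,0,0],[0,0,0]]
  ]
}}

```text
t: 8.97
tcp_pos: [0.4826, 0.3262, 0.2084]
orientation: [0.0, 1.0, -0.016, -0.0]
force: [0.1, -0.3, -5.2]
opening: 0.203
```

```bash
python3 - <<'E'
import cv2
a=cv2.imread('pics/w4.png')[140:310,400:600]; cv2.imwrite('pics/knobz.png',cv2.resize(a,None,fx=3.5,fy=3.5,interpolation=3))
E
```

```text
(no output)
```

View pics/knobz.png

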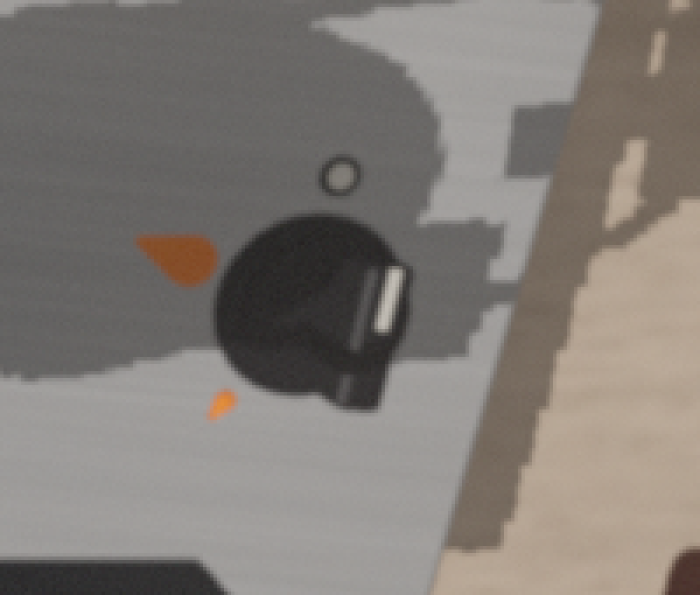

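Request:
{"method": "jog_arm", "body": {
  "deltas": [
    [0,[0,0,-0.001],[0,0,0]],
    [0,[0,0,-0.001],[0,0,0]],
    [0,[0,0,-0.001],[0,0,0]],
    [0,[0,0,0],[0,0,0]]
  ]
}}

```text
t: 9.3
tcp_pos: [0.4826, 0.3263, 0.2057]
orientation: [-0.0, 1.0, -0.015, 0.0]
force: [-0.8, 0.5, -5.2]
opening: 0.203
```

Request:
{"method": "jog_arm", "body": {
  "deltas": [
    [0,[0,0,-0.001],[0,0,0]],
    [0,[0,0,-0.001],[0,0,0]],
    [0,[0,0,0],[0,0,0]]
  ]
}}

```text
t: 9.55
tcp_pos: [0.4831, 0.3263, 0.2053]
orientation: [-0.001, 1.0, -0.016, 0.0]
force: [-3.8, -2.2, 7.9]
opening: 0.201
```

Contact (force went from −5 to +8 N). Release.

Request:
{"method": "jog_arm", "body": {
  "deltas": [
    [0,[0,0,0.001],[0,0,0]],
    [0.6,[0,0,0],[0,0,0]],
    [0.6,[0,0,0],[0,0,0]],
    [0.6,[0,0,0],[0,0,0]],
    [0.6,[0,0,0],[0,0,0]],
    [0.6,[0,0,0],[0,0,0]],
    [0.6,[0,0,0],[0,0,0]],
    [0.6,[0,0,0],[0,0,0]]
  ]
}}

```text
t: 10.22
tcp_pos: [0.4826, 0.3263, 0.2046]
orientation: [0.0, 1.0, -0.016, 0.0]
force: [-0.3, 0.2, -0.1]
opening: 0.595
```

Request:
{"method": "jog_arm", "body": {
  "deltas": [
    [0.6,[0,0,0.01],[0,0,0]],
    [0.6,[0,0,0.02],[0,0,0]],
    [0.6,[0,0,0.03],[0,0,0]],
    [0.6,[0,0,0.03],[0,0,0]],
    [0.6,[0,0,0.03],[0,0,0]],
    [0.6,[0,-0.01,0.02],[0,0,0]],
    [0.6,[0,-0.02,0],[0,0,0]],
    [0.6,[0,0,0],[0,0,0]]
  ]
}}

```text
t: 10.88
tcp_pos: [0.4841, 0.2926, 0.3473]
orientation: [-0.001, 1.0, -0.018, 0.001]
force: [1.5, -1.8, 0.2]
opening: 0.599
```

```bash
python3 - <<'E'
from w import *
im,d,P,M,K=wshot('w5')
for q,h in [('knob_grip',.074),('kettle_handle',.223)]:
    for r in optics.pinpoint('wrist',q)[:3]: print(q,r['conf'],np.round(r['at']),np.round(ray(M,K,*r['at'],h),4))
m=(P[...,2]>.066)&(P[...,2]<.1)&(np.hypot(P[...,0]-.452,P[...,1]-.127)<.045)&(d>0)
if m.sum(): print(m.sum(),cv2.minAreaRect((P[m][:,:2]*1000).astype(np.float32)),P[m].max(0))
blue=(im[...,2]>im[...,0].astype(int)+40)&(d>0)&(P[...,2]>.08); print(P[blue].min(0),P[blue].max(0))
im,d=shot('top','top5'); shot('scene','scene5')
E
```

```text
t 10.8833 tcp [0.4841 0.2926 0.3473] yaw_y -92.02455401224039 tilt -0.9999948637837118 open 0.5993275593488763 F [ 1.49 -1.78  0.19]
q [-1.23  0.26  0.77  1.6  -0.19  1.35 -2.04] cam at [0.556 0.29  0.509]
knob_grip 0.74 [444. 220.] [0.4528 0.1244 0.074 ]
kettle_handle 0.61 [278. 229.] [0.4845 0.3266 0.223 ]
553 ((456.34197998046875, 129.2227783203125), (14.37597942352295, 46.06465530395508), 83.5418701171875) [0.47962125 0.13811846 0.08924082]
[0.43915143 0.27385901 0.08420017] [0.5730503  0.38167248 0.22211506]
```

View pics/w5.png

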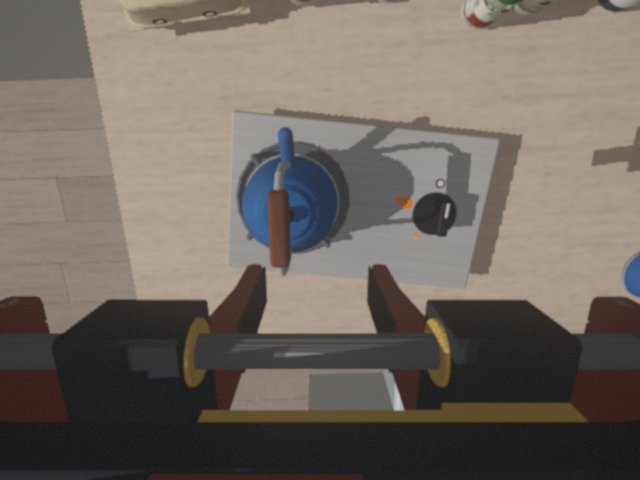

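View pics/scene5.png

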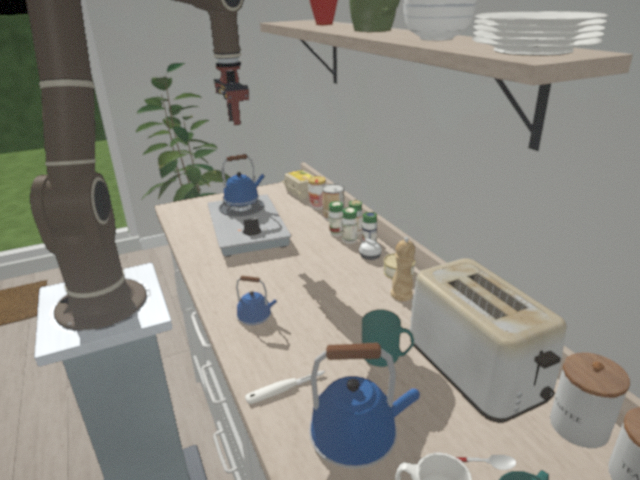

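The kettle stands centred in the burner ring (pixel (287,205)) and the arm is clear of it. The knob is at (435,213), bar still on the ring mark, i.e. off. Next, hover over the knob.

Request:
{"method": "jog_arm", "body": {
  "deltas": [
    [0.6,[-0.006,-0.033,0],[0,0,-1]],
    [0.6,[-0.006,-0.033,-0.01],[0,0,-1]],
    [0.6,[-0.006,-0.033,-0.02],[0,0,-1]],
    [0.6,[-0.006,-0.033,-0.025],[0,0,-1]],
    [0.6,[-0.004,-0.033,-0.025],[0,0,-0.5]],
    [0.6,[0,0,-0.025],[0,0,0]],
    [0.6,[0,0,-0.025],[0,0,0]],
    [0.6,[0,0,0],[0,0,0]],
    [0.6,[0,0,0],[0,0,0]]
  ]
}}

```text
t: 11.88
tcp_pos: [0.4541, 0.1315, 0.2143]
orientation: [0.001, 0.999, -0.055, -0.001]
force: [0.6, -0.4, 1.1]
opening: 0.6
```

```bash
python3 - <<'E'
from w import *
im,d,P,M,K=wshot('w6')
for q,h in [('knob_grip',.074)]:
    for r in optics.pinpoint('wrist',q)[:3]: print(q,r['conf'],np.round(r['at']),np.round(ray(M,K,*r['at'],h),4))
for lo in (.066,.08):
    m=(P[...,2]>lo)&(P[...,2]<.1)&(np.hypot(P[...,0]-.455,P[...,1]-.127)<.045)&(d>0)
    if m.sum(): print(m.sum(),cv2.minAreaRect((P[m][:,:2]*1000).astype(np.float32)),np.median(P[m],0))
m=(P[...,2]>.055)&(P[...,2]<.1)&(np.hypot(P[...,0]-.455,P[...,1]-.127)<.045)&(d>0)
print('skirt',cv2.minEnclosingCircle((P[m][:,:2]*1000).astype(np.float32)))
E
```

```text
t 11.8833 tcp [0.4541 0.1315 0.2143] yaw_y -96.27163087914299 tilt -0.9999949977227222 open 0.5995595859604801 F [ 0.64 -0.4   1.14]
q [-1.11  0.19  0.84  2.   -0.16  1.02 -1.87] cam at [0.526 0.124 0.376]
knob_grip 0.64 [320. 221.] [0.4559 0.1275 0.074 ]
818 ((456.1806640625, 128.0933074951172), (13.974876403808594, 46.17988586425781), 82.85838317871094) [0.45775627 0.12795719 0.08662308]
782 ((456.088134765625, 128.10488891601562), (13.974876403808594, 45.99333190917969), 82.85838317871094) [0.45688424 0.12804104 0.08669514]
skirt ((456.4549865722656, 128.22096252441406), 26.214468002319336)
```

View pics/w6.png

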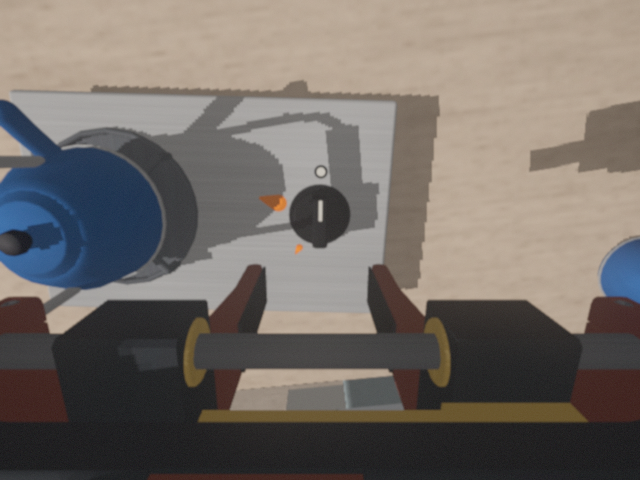

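Bar pointer (white line at (320,210)) aims at the ring mark. Axis ≈ (0.456, 0.128), yaw −7°. I'll descend to straddle the bar.

Request:
{"method": "jog_arm", "body": {
  "deltas": [
    [0.6,[0.002,-0.0035,-0.025],[0,0,-0.8]],
    [0.6,[0,0,-0.025],[0,0,0]],
    [0.6,[0,0,-0.025],[0,0,0]],
    [0.6,[0,0,-0.025],[0,0,0]],
    [0.6,[0,0,-0.02],[0,0,0]],
    [0.6,[0,0,-0.012],[0,0,0]],
    [0.6,[0,0,-0.008],[0,0,0]],
    [0.6,[0,0,-0.005],[0,0,0]],
    [0.6,[0,0,0],[0,0,0]],
    [0.6,[0,0,0],[0,0,0]]
  ],
  "force": 35
}}

```text
t: 12.82
tcp_pos: [0.4573, 0.1283, 0.0705]
orientation: [-0.0, 0.998, -0.062, 0.0]
force: [0.4, -0.3, 0.7]
opening: 0.598
```

Request:
{"method": "jog_arm", "body": {
  "deltas": [
    [0,[0,0,-0.004],[0,0,0]],
    [0,[0,0,0],[0,0,0]],
    [0,[0,0,0],[0,0,0]],
    [0,[0,0,0],[0,0,0]],
    [0,[0,0,0],[0,0,0]],
    [0,[0,0,0],[0,0,0]],
    [0,[0,0,0],[0,0,0]],
    [0,[0,0,0],[0,0,0]],
    [0,[0,0,0],[0,0,0]]
  ]
}}

```text
t: 13.57
tcp_pos: [0.4567, 0.1279, 0.0659]
orientation: [-0.0, 0.998, -0.062, 0.0]
force: [-0.9, -0.6, 2.6]
opening: 0.155
```

Request:
{"method": "jog_arm", "body": {
  "deltas": [
    [0,[0,0,0],[0,0,0]],
    [0,[0,0,-0.002],[0,0,0]],
    [0,[0,0,-0.002],[0,0,0]],
    [0,[0,0,-0.001],[0,0,0]],
    [0,[0,0,-0.001],[0,0,0]],
    [0,[0,0,0],[0,0,0]],
    [0,[0,0,0],[0,0,0]]
  ]
}}

```text
t: 14.15
tcp_pos: [0.4567, 0.1279, 0.0598]
orientation: [-0.0, 0.998, -0.062, 0.0]
force: [-0.8, -1.6, 6.2]
opening: 0.158
```

Request:
{"method": "jog_arm", "body": {
  "deltas": [
    [0,[0,0,-0.0007],[0,0,0]],
    [0,[0,0,0],[0,0,0]],
    [0,[0,0,0],[0,0,0]]
  ]
}}

```text
t: 14.4
tcp_pos: [0.4568, 0.1279, 0.0597]
orientation: [-0.0, 0.998, -0.062, -0.0]
force: [-4.9, -1.7, 15.9]
opening: 0.158
```

Knob bottomed out (15.9 N). Turn anticlockwise.

Request:
{"method": "jog_arm", "body": {
  "deltas": [
    [0,[0,0,0],[0,0,4]],
    [0,[0,0,0],[0,0,6]],
    [0,[0,0,0],[0,0,6]],
    [0,[0,0,0],[0,0,6]],
    [0,[0,0,0],[0,0,6]],
    [0,[0,0,0],[0,0,0]]
  ]
}}

```text
t: 14.9
tcp_pos: [0.4567, 0.1287, 0.0597]
orientation: [-0.001, 0.983, 0.185, 0.0]
force: [-3.6, 0.9, 14.0]
opening: 0.155
```

Request:
{"method": "jog_arm", "body": {
  "deltas": [
    [0,[0,0,0],[0,0,6]],
    [0,[0,0,0],[0,0,6]],
    [0,[0,0,0],[0,0,6]],
    [0,[0,0,0],[0,0,6]],
    [0,[0,0,0],[0,0,6]],
    [0,[0,0,0],[0,0,6]],
    [0,[0,0,0],[0,0,6]],
    [0,[0,0,0],[0,0,5]],
    [0,[0,0,0],[0,0,0]]
  ]
}}

```text
t: 15.65
tcp_pos: [0.4558, 0.1296, 0.0597]
orientation: [-0.001, 0.828, 0.561, 0.0]
force: [-7.6, 4.3, 16.0]
opening: 0.158
```

```bash
python3 - <<'E'
from w import *
wshot('w7'); print(observe()['ft_torque'])
E
```

```text
t 15.65 tcp [0.4558 0.1296 0.0597] yaw_y -21.70128323348608 tilt -0.999996148781003 open 0.15771282070962117 F [-7.6   4.33 15.95]
q [-0.64  0.39  0.33  2.13 -0.21  0.65 -0.55] cam at [0.483 0.195 0.222]
[ 0.91409079  1.71554743 -0.00494142]
```

Request:
{"method": "jog_arm", "body": {
  "deltas": [
    [0,[0,0,0.002],[0,0,0]],
    [0,[0,0,0.002],[0,0,0]],
    [0,[0,0,0.002],[0,0,0]],
    [0,[0,0,0.0005],[0,0,0]],
    [0,[0,0,0],[0,0,0]]
  ]
}}

```text
t: 16.12
tcp_pos: [0.4557, 0.1296, 0.0655]
orientation: [-0.001, 0.829, 0.559, -0.0]
force: [-2.8, 5.4, 4.2]
opening: 0.157
```

Request:
{"method": "jog_arm", "body": {
  "deltas": [
    [0,[0.0004,-0.0008,0.0005],[0,0,0]],
    [0,[0,0,0],[0,0,0]],
    [0.6,[0,0,0],[0,0,0]],
    [0.6,[0,0,0],[0,0,0]],
    [0.6,[0,0,0],[0,0,0]],
    [0.6,[0,0,0],[0,0,0]],
    [0.6,[0,0,0],[0,0,0]],
    [0.6,[0,0,0],[0,0,0]],
    [0.6,[0,0,0],[0,0,0]]
  ]
}}

```text
t: 16.87
tcp_pos: [0.4571, 0.127, 0.066]
orientation: [0.0, 0.83, 0.558, 0.0]
force: [-0.2, -0.3, -0.4]
opening: 0.598
```

Request:
{"method": "jog_arm", "body": {
  "deltas": [
    [0.6,[0,0,0.015],[0,0,0]],
    [0.6,[0,0,0.025],[0,0,0]],
    [0.6,[0,0,0.03],[0,0,0]],
    [0.6,[0,0,0.03],[0,0,0]],
    [0.6,[0,-0.01,0.03],[0,0,-3]],
    [0.6,[0,-0.02,0.03],[0,0,-5]],
    [0.6,[-0.01,-0.02,0.02],[0,0,-5]],
    [0.6,[-0.01,-0.01,0.0],[0,0,-5]],
    [0.6,[0,0,0],[0,0,0]],
    [0.6,[0,0,0],[0,0,0]]
  ]
}}

```text
t: 17.7
tcp_pos: [0.4369, 0.0672, 0.2462]
orientation: [-0.0, 0.906, 0.423, 0.001]
force: [0.1, 0.4, -0.1]
opening: 0.599
```

```bash
python3 - <<'E'
from w import *
im,d,P,M,K=wshot('w8')
m=(P[...,2]>.066)&(P[...,2]<.1)&(np.hypot(P[...,0]-.456,P[...,1]-.128)<.045)&(d>0)
if m.sum(): print(m.sum(),cv2.minAreaRect((P[m][:,:2]*1000).astype(np.float32)),np.median(P[m],0),np.percentile(P[m][:,2],95))
for r in optics.pinpoint('wrist','burner')[:1]+optics.pinpoint('wrist','kettle_handle')[:1]: print(r, ray(M,K,*r['at'],.223))
shot('top','top8'); shot('scene','scene8')
a=cv2.imread('pics/top8.png')[150:310,80:280]; cv2.imwrite('pics/t8z.png',cv2.resize(a,None,fx=3.5,fy=3.5,interpolation=3))
E
```

```text
t 17.7 tcp [0.4369 0.0672 0.2462] yaw_y -39.98299625492805 tilt -0.9999991668005362 open 0.5991302049887293 F [ 0.07  0.4  -0.06]
q [-0.7   0.06  0.47  2.01 -0.03  1.08 -0.92] cam at [0.483 0.121 0.408]
775 ((455.9554443359375, 128.24330139160156), (45.549095153808594, 14.157995223999023), 68.04875183105469) [0.45677324 0.12854987 0.08664502] 0.08821776577057665
```

View pics/w8.png

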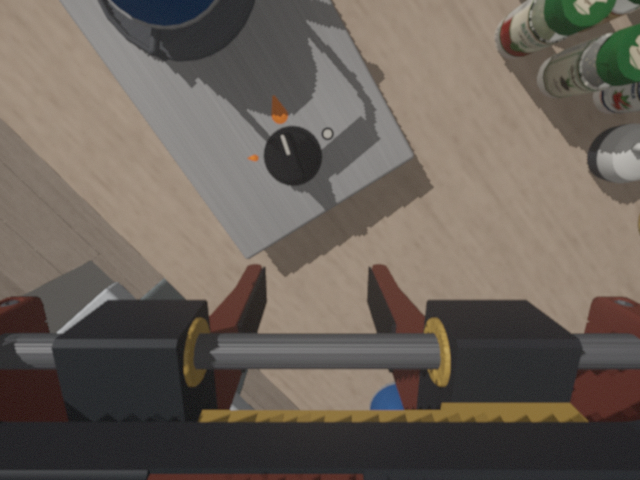

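View pics/t8z.png

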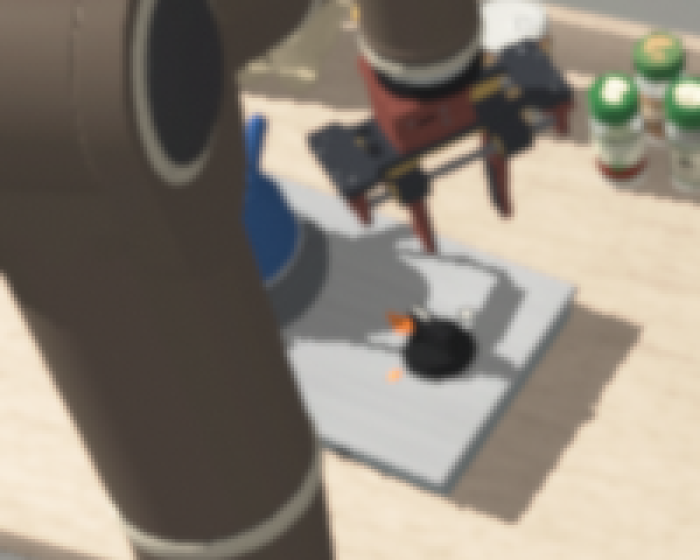

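View pics/scene8.png

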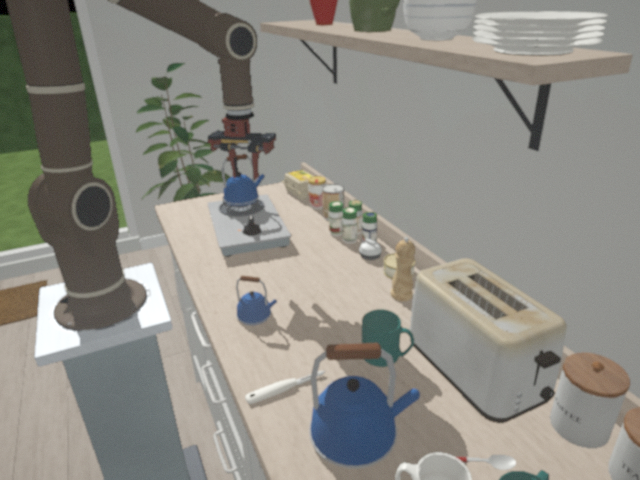

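The white pointer (286,145) aims at the large flame (279,110), and the bar is at 68.0°, so 75.2° = 1.31 rad from off. The bar top is back at z 0.0866, as before the push. The kettle hasn't moved and the arm is clear.

```bash
python3 -c "
from plant import sign_off; print(sign_off())"
```

```text
the job is handed in; nothing more can be done
None
```

The kettle is standing on the burner, the knob is on the large flame, and I handed the job in at about 17.9 s. `sign_off` gives no verdict, so the results below are from my own measurements.

- **Kettle:** I picked the middle one of the three, lifted it by its wooden grip and set it down on the pan support. After I let go, its grip measured (0.4845, 0.3266) against the burner at (0.4814, 0.3257), about 3 mm off centre. It looked upright in the pictures. I didn't re-measure it after turning the knob; the last scene picture shows it unchanged. In the last wrist picture only its edge showed, so the network did not find it there.
- **Knob:** I gripped the bar, pushed the knob in to its stop (about 16 N) and turned it anticlockwise 75°. Then I let it rise, released it and backed away. Depth afterwards put the pointer at about 1.31 rad, with the bar top at 86.6 mm, the same as before the push.
- **Surroundings:** The tool force was near zero at the end. The other things looked undisturbed in the scene picture; I did not measure them individually.
- **Disagreements:** The networks' low-confidence hits on the wrong objects were dropped against the pictures. The first top-view burner and knob positions were up to about 10 mm off the wrist-camera values, so I used the wrist camera.

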